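# Index the tube carousel to the reader

### The arm

A 6-joint arm with a two-finger parallel gripper is mounted at the origin on the work surface. World frame = base frame: x ahead of the robot, y to its left, z up, the work surface at z = 0. Lengths are in mm, angles in degrees, forces in N, time in s.
With the tool pointing down it reaches from about 375 to 750 mm from the base axis. Payload 9 kg.
Tool frame: the origin (TCP) lies at the very end of the fingers, on their centre line; the grasp point (between the pads) lies 19 mm behind it (grip_depth is the distance from the TCP to the grasp point, in mm); z points along the fingers, x is the direction in which the jaws open and shut, and the axes are right-handed (so a half turn about z gives the same grasp; the last joint's range is limited). The gripper opens to 85 mm and grips with 20 to 120 N. Pads are 22 mm wide; open, the fingers measure 114 mm over their backs; the gripper's body (76 mm by 85 mm) begins 54 mm behind the grasp point. The pads swing forward as they close: fully open they stand 13 mm farther back than shut.
Start: joints at [64.819, 5.964, 5.575, 89.605, 0, 77.527], TCP at [131.993, 585.333, 231.331] pointing down, gripper open.
Joint ranges: [-171.21, 171.21], [-48.23, 106.86], [-62.78, 66.21], [-105.2, 120.99], [-86.42, 89.51], [-180, 180]. Speed limits (degrees/s): [127.2, 127.2, 147.25, 180, 180, 180].

### API

Orientations are given as [roll, pitch, yaw] about the fixed x, y, z axes, in that order (R = Rz(yaw) Ry(pitch) Rx(roll)).
In Python, from plant import * gives the robot as it stands.
- The arm moves only by the shell command python3 -m handwheel 'ROWS' [FORCE]. ROWS is JSON, a list of rows, each an object with "translation": the shift along the world's x, y, z in mm, a list of three; "turn": the turn, a rotation vector about the world's x, y, z in rad, a list of three; "gripper": the finger opening in mm, from 0 to 85.4. A call has 1 to 10 rows; each row is the pose to reach, as a shift and turn from the pose measured when the call began; what a row does not reach only later rows make up. A row lasts 1/12 s, in which the tool goes at most 41.7 mm and 7.16 degrees, less where a joint would pass 70% of its speed; a pose out of reach is approached as far as the arm can. A call with a gripper value outside its range is refused whole. The fingers move at their own pace and stop on an object; FORCE is the grip in N (left out, the last holds). Time passes only in rows, so rows that repeat a pose let the fingers close. It gives the time, the measured TCP pose, the force and the opening at its end, in the units of the state.
- get_obs(): the state, without advancing time (a new reading comes with each control period).
- grab_frame(name): name is "scene" or "top" or "wrist"; returns a dict with "image" (400x640x3 uint8, red, green, blue), "range_z" (400x640 float32, mm along the optical axis (not along the pixel's ray), 0 where there is no reading), "fx", "fy", "cx", "cy" (pixels), "R" (3x3) and "t" (3): a world point X has camera coordinates R X + t. Camera axes: x right, y down, z forward; pixel columns grow to the right and rows downward; lengths in mm; the calibration is good to about 2 mm. A picture is of the moment at which its call begins.
- close_job(): hands the job in, once; it reports no verdict.
The state is a dict: "clock": time; "joint_pos": joint angles; "qvel": joint speeds; "effort": joint torques, N m; "tool_pos": TCP position; "tool_rot": TCP orientation; "wrist_force": force on the tool from outside, world axes, zero at the start; "wrist_torque": the same for the moment, N m; "width": finger opening in mm.
Only numpy, scipy, OpenCV 4.12 (cv2) and the standard library are available. Lean on these libraries where they do the work, as an engineer would, in place of code of your own. Each camera call takes 0.05 s, during which the arm holds its last target.

### The job

Turn the tube carousel by its tall peg until the squat wide vial on it stands right in front of the dome-topped reader post (not the open cup on the other side), clicked into its stop there. Then let go and leave it at rest.

Things in the scene. Friction and masses are not known exactly. Their poses are not given: they have to be found in the camera images.
- carousel: Grey turntable disc, 220 mm wide, upper face 50 mm above the bench. Origin on its vertical turning axis, 40 mm above the bench; x points to its squat wide vial. Turns over 200 degrees either way, with a click stop every 45 degrees (up to 7 N at the peg); let go between stops it springs to the nearer. Also carries six slim tubes (13 mm wide, tops 90 mm above the bench), all fixed to it.
- vial (a point): Centre of the top of the squat wide vial fixed on the carousel: glass, white cap, 37 mm wide, 42 mm tall, top 92 mm above the bench, 78 mm from the turning axis. The only wide vial on the carousel; others like it stand loose on the bench. One click stop puts it square in front of the reader.
- peg_top (a point): Centre of the top of the tall aluminium peg fixed on the carousel, the handle to turn it by: upright, round, 18 mm thick, 85 mm tall above the disc, top 135 mm above the bench, 78 mm from the axis, exactly opposite the squat vial. It gives up to 8 mm in or out along the radius (1 N/mm) and springs back. Its upper 34 mm stand higher than everything else on and beside the carousel.
- reader: Fixed round white post, 44 mm wide, black band, domed top 101 mm above the bench, beside the carousel, 145 mm from its axis. Origin: centre of its foot, 12 mm above the bench; its y axis lies along the line from the carousel's axis to the reader (either way round), x across it. An open white cup, 48 mm wide, top 72 mm above the bench, stands across the carousel; the two may change places.

How it is judged:
By the outcome, as a careful person would: the job done as asked, in the order asked, and still so for the second after the job is handed in, with the robot touching nothing.
It also fails if it takes over 35 s, if anything falls off the work surface, if the arm or the gripper's body presses on something with over 40 N, if the wrist force passes 120 N, or if a joint passes its speed limit or range.

## Working session

There is one attempt and no reset: what is moved stays moved. The work goes in short steps, Python scripts to look and compute and a shell command to move; the robot and the scene stay as the last step left them, time stands still between calls to the robot, and variables do not carry over. Pictures are saved under pics/ and viewed, and the job is handed in when it is done.

```bash
mkdir -p pics; ls
python3 - <<'E'
from plant import *
import cv2,numpy as np
o=get_obs();print(o['clock'],o['tool_pos'],o['tool_rot'],o['width'],o['wrist_force'])
for n in ['scene','top']:
    f=grab_frame(n);cv2.imwrite(f'pics/{n}0.png',f['image'][:,:,::-1]);np.savez(f'{n}0.npz',**f)
    print(n,f['fx'],f['fy'],f['cx'],f['cy'],f['R'],f['t'],-f['R'].T@f['t'])
E
```

```text
pics
0.0 [131.84764763 585.01251328 230.53555643] [-1.79984420e+02  7.21225772e-02  7.72925226e+01] 85.52880396231213 [ 0.67133301 -0.03979593  0.20129344]
scene 416.78652669925276 416.78652669925276 316.6447899895264 204.41472185573264 [[ 0.3358229   0.94191766  0.00375525]
 [ 0.81223242 -0.28756266 -0.50752953]
 [-0.47697116  0.17349018 -0.86162618]] [-241.97598027 -411.15377036 1194.09623503] [984.76295655 -97.47498658 821.10058021]
top 391.57648705236375 391.57648705236375 322.7115175617405 196.38517598105085 [[ 0.0223995  -0.99967309 -0.01232745]
 [-0.99609577 -0.02126278 -0.08568027]
 [ 0.08539014  0.01419851 -0.99624642]] [ 44.74294824 571.02862755 724.81941717] [505.90454946  46.57861908 771.57619941]
```

View pics/scene0.png

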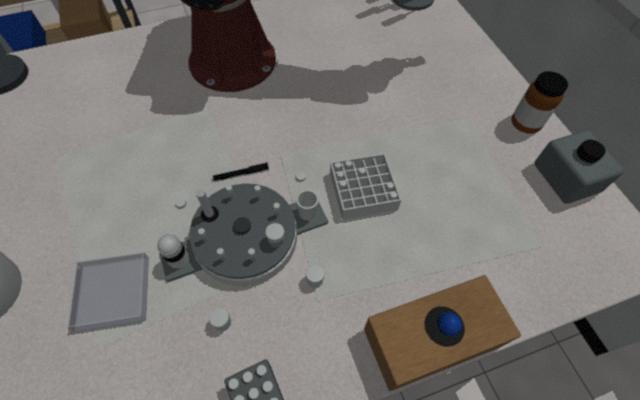

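View pics/top0.png

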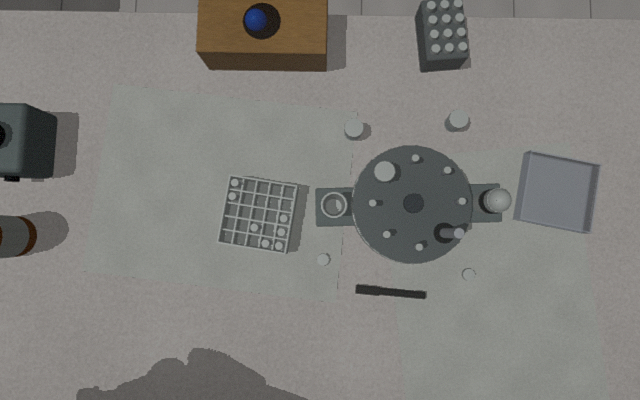

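The top view shows the disc centre near (413,204), the vial cap near (386,171), the peg top near (459,233), the reader dome at (497,200) and the cup at (333,205). Next I'll refine these in crops.

Run:
```python
import cv2,numpy as np
t=cv2.imread('pics/top0.png')[135:275,305:525];cv2.imwrite('pics/topc.png',cv2.resize(t,None,fx=3.6,fy=3.6,interpolation=cv2.INTER_CUBIC))
s=cv2.imread('pics/scene0.png')[170:290,150:340];cv2.imwrite('pics/scenec.png',cv2.resize(s,None,fx=4.2,fy=4.2,interpolation=cv2.INTER_CUBIC))
```

```text
(no output)
```

View pics/topc.png

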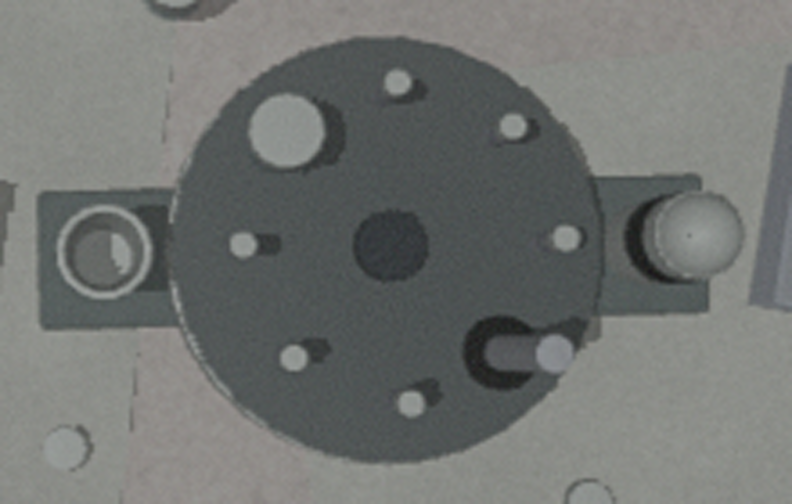

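View pics/scenec.png

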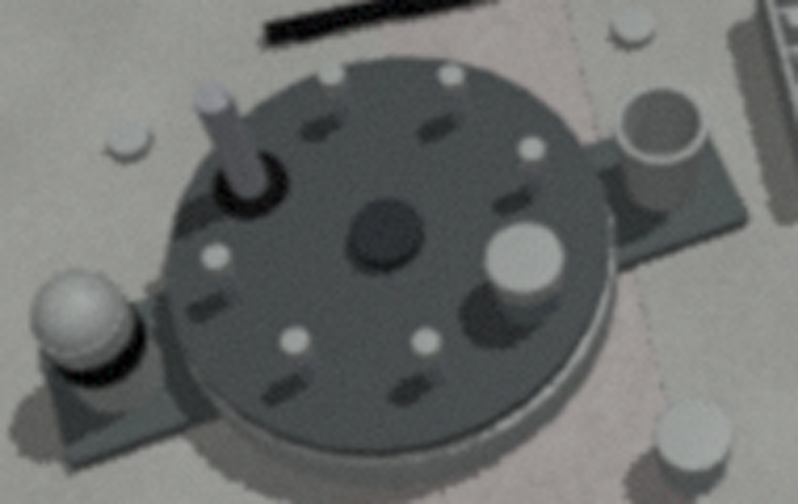

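```bash
cat > h.py <<'E'
import numpy as np,cv2
def load(n):
    return dict(np.load(n))
def ray(f,u,v):
    d=f['R'].T@np.array([(u-f['cx'])/f['fx'],(v-f['cy'])/f['fy'],1]);return -f['R'].T@f['t'],d
def plane(f,u,v,z):
    c,d=ray(f,u,v);return c+d*(z-c[2])/d[2]
def tri(a,b):
    A=np.zeros((3,3));B=np.zeros(3);R=[]
    for c,d in(a,b):
        d=d/np.linalg.norm(d);P=np.eye(3)-np.outer(d,d);A+=P;B+=P@c
    x=np.linalg.solve(A,B)
    return x,[np.linalg.norm((np.eye(3)-np.outer(d,d)/(d@d))@(x-c)) for c,d in(a,b)]
E
python3 - <<'E'
from h import *
T=load('top0.npz');S=load('scene0.npz')
ct=lambda u,v:((u+.5)/3.6-.5+305,(v+.5)/3.6-.5+135)
cs=lambda u,v:((u+.5)/4.2-.5+150,(v+.5)/4.2-.5+170)
pts={'peg':((554,353),(214,99),135),'vial':((287,130),(524,258),92),'hub':((390,245),(385,228),55),
'cup':((104,252),(661,126),72),'dome':((692,235),(80,313),90)}
for k,(a,b,z) in pts.items():
    x,r=tri(ray(T,*ct(*a)),ray(S,*cs(*b)));print(k,x.round(1),np.round(r,1),plane(T,*ct(*a),z).round(1),plane(S,*cs(*b),z).round(1))
# disc ellipse by dark mask in top
im=T['image'].astype(int)
P=[plane(T,*ct(u,v),50) for u,v in[(175,245),(604,245),(390,37),(390,463)]];print(np.round(P,1), np.mean(P[:2],0),np.mean(P[2:],0))
E
```

```text
peg [ 506.6 -163.5  136.3] [0.7 0.7] [ 506.4 -164.6  135. ] [ 506.1 -163.   135. ]
vial [611.3 -49.6  94. ] [0.6 0.6] [611.4 -50.5  92. ] [610.5 -48.9  92. ]
hub [ 558.5 -106.3   65.3] [0. 0.] [ 559.3 -108.5   55. ] [ 552.7 -106.4   55. ]
cup [551.7  37.6  71.4] [0.8 0.8] [551.5  36.9  72. ] [552.3  38.2  72. ]
dome [ 565.1 -249.5   83.4] [0.5 0.5] [ 564.6 -246.2   90. ] [ 568.6 -248.6   90. ]
[[ 5.573e+02  3.000e-01  5.000e+01]
 [ 5.620e+02 -2.186e+02  5.000e+01]
 [ 6.677e+02 -1.093e+02  5.000e+01]
 [ 4.493e+02 -1.099e+02  5.000e+01]] [ 559.629618   -109.16312385   50.        ] [ 558.48843529 -109.62644264   50.        ]
```

Triangulation agrees with the text:

| Item | Position (mm) | Check |
|---|---|---|
| Peg top | (506.5, -163.8) | z 136 |
| Vial | (611, -49.8) | z 94 |
| Axis | (558.8, -106.6) | radius 77.4 |
| Reader | direction -87.4° | – |

The vial sits at 47.4°, so it needs -135° (3 clicks). That takes the peg along the robot side. I'll grip with the jaws tangential (yaw 137.4°) and turn the tool along with the peg.

```bash
python3 -m handwheel '[{"translation":[40,-26,0],"turn":[0,0,0.105],"gripper":60},{"translation":[75,-60,0],"turn":[0,0,0.21],"gripper":60},{"translation":[105,-90,0],"turn":[0,0,0.315],"gripper":60},{"translation":[135,-119,0],"turn":[0,0,0.42],"gripper":60},{"translation":[165,-148,0],"turn":[0,0,0.525],"gripper":60},{"translation":[195,-177,0],"turn":[0,0,0.63],"gripper":60},{"translation":[225,-206,0],"turn":[0,0,0.735],"gripper":60},{"translation":[255,-235,0],"turn":[0,0,0.84],"gripper":60},{"translation":[285,-263,0],"turn":[0,0,0.945],"gripper":60},{"translation":[300,-300,0],"turn":[0,0,1.049],"gripper":60}]' 60
```

```text
clock: 0.93
tool_pos: [426.0, 297.1, 230.0]
tool_rot: [-180.0, 0.1, 137.6]
wrist_force: [0.5, 0.4, -0.3]
width: 59.9
```

```bash
python3 -m handwheel '[{"translation":[7,-40,0],"turn":[0,0,0],"gripper":60},{"translation":[14,-80,0],"turn":[0,0,0],"gripper":60},{"translation":[21,-120,0],"turn":[0,0,0],"gripper":60},{"translation":[28,-160,0],"turn":[0,0,0],"gripper":60},{"translation":[35,-200,0],"turn":[0,0,0],"gripper":60},{"translation":[42,-240,0],"turn":[0,0,0],"gripper":60},{"translation":[49,-280,0],"turn":[0,0,0],"gripper":60},{"translation":[56,-320,0],"turn":[0,0,0],"gripper":60},{"translation":[63,-360,0],"turn":[0,0,0],"gripper":60},{"translation":[70,-390,0],"turn":[0,0,0],"gripper":60}]'
python3 - <<'E'
from plant import *
import cv2,numpy as np
o=get_obs();print(o['tool_pos'],o['joint_pos'])
f=grab_frame('wrist');cv2.imwrite('pics/w1.png',f['image'][:,:,::-1]);np.savez('w1.npz',**f)
E
```

```text
clock: 1.77
tool_pos: [495.8, -95.9, 229.7]
tool_rot: [-180.0, 0.1, 137.5]
wrist_force: [0.4, -0.3, 0.1]
width: 60.1
[495.78001684 -95.90854474 229.71789641] [-2.57894032e+01 -1.07502745e+01 -1.08820399e+01  8.98160793e+01
 -4.90513557e-02 -7.32647367e+01]
```

View pics/w1.png

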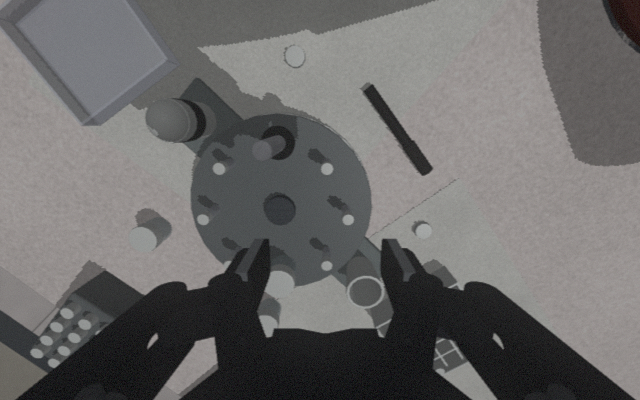

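The wrist view shows the peg top near (262,150), the reader dome upper left at (170,120), and the vial partly hidden behind a finger at (283,280). I'll cross-check the peg position from this view.

```bash
python3 - <<'E'
from h import *
W=load('w1.npz');T=load('top0.npz')
print(plane(W,262,150,135),plane(W,280,209,55))
x,r=tri(ray(W,262,150),ray(T,458.5,232.7));print(x,r)
E
python3 -m handwheel '[{"translation":[5,-36,-20],"turn":[0,0,0],"gripper":60},{"translation":[10.5,-68,-45],"turn":[0,0,0],"gripper":60},{"translation":[10.5,-68,-65],"turn":[0,0,0],"gripper":60},{"translation":[10.5,-68,-65],"turn":[0,0,0],"gripper":60}]'
```

```text
[ 504.60000287 -165.48344738  135.        ] [ 557.99080707 -108.22948391   55.        ]
[ 506.15927575 -166.10314645  129.51039079] [np.float64(0.3346444189979451), np.float64(0.3346444189979727)]
clock: 2.15
tool_pos: [505.0, -168.2, 158.8]
tool_rot: [-179.8, -0.3, 137.2]
wrist_force: [-1.8, 0.6, -0.6]
width: 59.8
```

```bash
python3 -m handwheel '[{"translation":[1,3.5,0],"turn":[0,0,0],"gripper":60},{"translation":[1,3.5,-25],"turn":[0,0,0],"gripper":60},{"translation":[1,3.5,-51],"turn":[0,0,0],"gripper":60},{"translation":[1,3.5,-51],"turn":[0,0,0],"gripper":60},{"translation":[1,3.5,-51],"turn":[0,0,0],"gripper":60}]'
python3 - <<'E'
from plant import *
import cv2,numpy as np
for n in['wrist','scene']:
    f=grab_frame(n);cv2.imwrite(f'pics/{n}2.png',f['image'][:,:,::-1])
s=cv2.imread('pics/scene2.png')[130:290,130:340];cv2.imwrite('pics/scene2c.png',cv2.resize(s,None,fx=3.6,fy=3.6))
E
```

```text
clock: 2.57
tool_pos: [505.6, -163.3, 108.4]
tool_rot: [-179.8, -0.4, 137.2]
wrist_force: [0.3, -1.1, 1.2]
width: 60.2
```

View pics/wrist2.png

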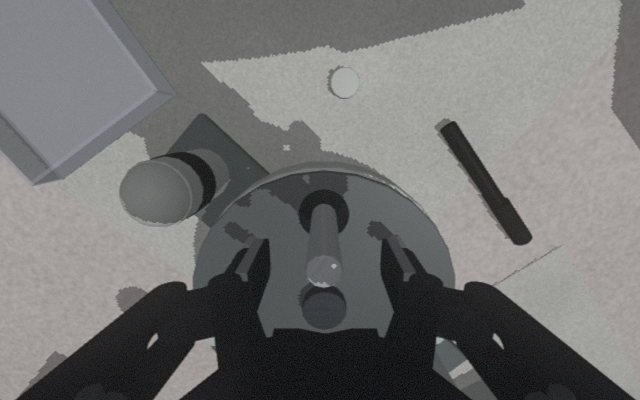

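View pics/scene2c.png

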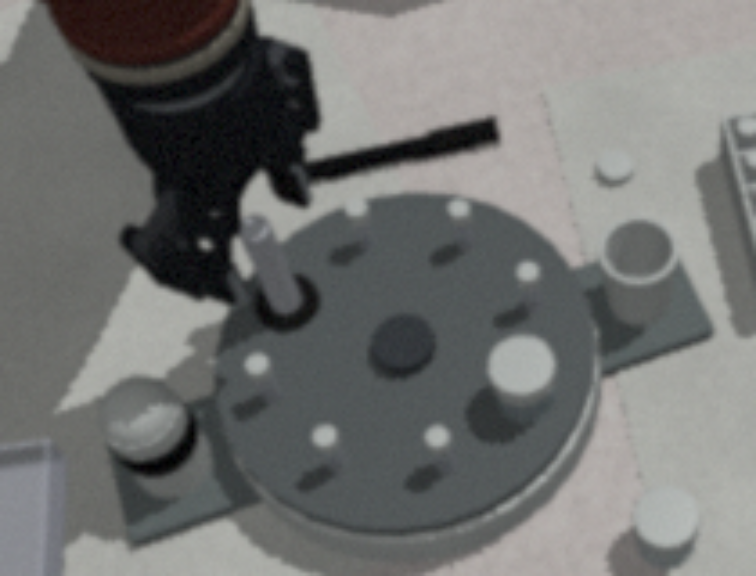

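The peg top (324,270 in the wrist view) lies midway between the fingers, so I'll close.

```bash
python3 -m handwheel '[{"translation":[0,0,0],"turn":[0,0,0],"gripper":10},{"translation":[0,0,0],"turn":[0,0,0],"gripper":10},{"translation":[0,0,0],"turn":[0,0,0],"gripper":10},{"translation":[0,0,0],"turn":[0,0,0],"gripper":10},{"translation":[0,0,0],"turn":[0,0,0],"gripper":10},{"translation":[0,0,0],"turn":[0,0,0],"gripper":10}]' 50
python3 - <<'E'
from plant import *
import numpy as np
o=get_obs();p=o['tool_pos'][:2];C=np.array([558.7,-106.8]);d=p-C
print(o['tool_pos'],np.hypot(*d),np.degrees(np.arctan2(d[1],d[0])))
for k in range(1,21):
    a=np.radians(-6.75*k);R=np.array([[np.cos(a),-np.sin(a)],[np.sin(a),np.cos(a)]]);print(k,(R@d-d).round(1),a.round(3))
E
```

```text
clock: 3.17
tool_pos: [507.2, -164.6, 111.4]
tool_rot: [-179.9, -0.1, 137.2]
wrist_force: [-2.7, 2.3, 6.8]
width: 16.0
[ 507.21051355 -164.64593891  111.44446384] 77.44236478741351 -131.67273066885045
1 [-6.4  6.5] -0.118
2 [-12.1  13.6] -0.236
3 [-16.8  21.4] -0.353
4 [-20.6  29.7] -0.471
5 [-23.5  38.4] -0.589
6 [-25.2  47.3] -0.707
7 [-25.9  56.4] -0.825
8 [-25.6  65.5] -0.942
9 [-24.1  74.5] -1.06
10 [-21.7  83.3] -1.178
11 [-18.2  91.7] -1.296
12 [-13.7  99.7] -1.414
13 [ -8.3 107. ] -1.532
14 [ -2.1 113.7] -1.649
15 [  4.8 119.6] -1.767
16 [ 12.4 124.7] -1.885
17 [ 20.5 128.8] -2.003
18 [ 29.1 132. ] -2.121
19 [ 37.9 134.1] -2.238
20 [ 47.  135.2] -2.356
```

```bash
python3 -m handwheel '[{"translation":[-6.4,6.5,0],"turn":[0,0,-0.118],"gripper":10},{"translation":[-12.1,13.6,0],"turn":[0,0,-0.236],"gripper":10},{"translation":[-16.8,21.4,0],"turn":[0,0,-0.353],"gripper":10},{"translation":[-20.6,29.7,0],"turn":[0,0,-0.471],"gripper":10},{"translation":[-23.5,38.4,0],"turn":[0,0,-0.589],"gripper":10},{"translation":[-25.2,47.3,0],"turn":[0,0,-0.707],"gripper":10}]'
python3 - <<'E'
from plant import *
import cv2,numpy as np
o=get_obs();print(o['tool_pos'],o['width'],o['wrist_force'],o['joint_pos'])
for n in['wrist','scene']:
    f=grab_frame(n);cv2.imwrite(f'pics/{n}3.png',f['image'][:,:,::-1])
a=cv2.imread('pics/wrist3.png')[100:400,150:500];b=cv2.imread('pics/scene3.png')[130:290,130:340]
cv2.imwrite('pics/c3.png',np.hstack([cv2.resize(a,(400,343)),cv2.resize(b,(400,343))]))
E
```

```text
clock: 3.67
tool_pos: [481.8, -117.2, 111.6]
tool_rot: [-179.9, -0.1, 96.3]
wrist_force: [0.5, -0.9, -0.8]
width: 16.4
[ 481.8043723  -117.15294778  111.59577265] 16.446608800029974 [ 0.48111884 -0.94318472 -0.8252641 ] [-2.88111977e+01 -1.15934239e+01 -2.39052458e+01  7.78376349e+01
 -1.08322929e-02 -3.51517726e+01]
```

View pics/c3.png

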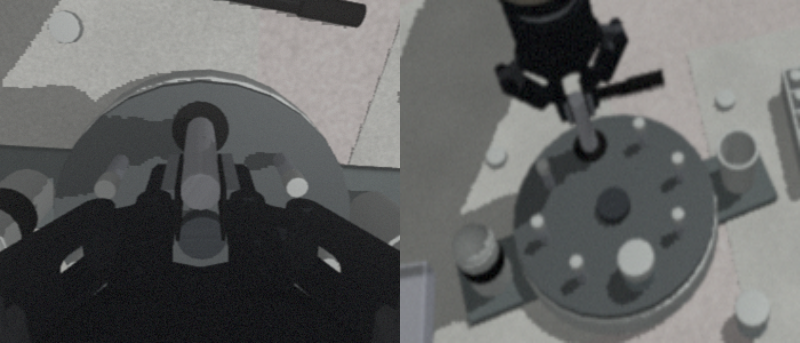

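The peg is held and the disc is turning with it: the vial has moved round towards the front in the scene view. Continuing.

```bash
cat >> h.py <<'E'
def arc(p,n,step,r=77.6,C=(558.7,-106.8)):
    C=np.array(C);p=np.array(p);a0=np.degrees(np.arctan2(*(p-C)[::-1]));print('ang',a0,'r',np.hypot(*(p-C)))
    for k in range(1,n+1):
        a=np.radians(a0+step*k);q=C+r*np.array([np.cos(a),np.sin(a)]);print(k,(q-p).round(1),round(np.radians(step*k),3))
E
python3 -c "
from h import *
arc((481.8,-117.2),10,-6.8)"
```

```text
ang -172.29801560487658 r 77.60006443296298
1 [-0.7  9.2] -0.119
2 [-0.3 18.4] -0.237
3 [ 1.2 27.5] -0.356
4 [ 3.8 36.3] -0.475
5 [ 7.3 44.8] -0.593
6 [11.9 52.8] -0.712
7 [17.4 60.2] -0.831
8 [23.7 66.9] -0.949
9 [30.7 72.8] -1.068
10 [38.5 77.8] -1.187
```

```bash
python3 -m handwheel '[{"translation":[-0.7,9.2,0],"turn":[0,0,-0.119],"gripper":10},{"translation":[-0.3,18.4,0],"turn":[0,0,-0.237],"gripper":10},{"translation":[1.2,27.5,0],"turn":[0,0,-0.356],"gripper":10},{"translation":[3.8,36.3,0],"turn":[0,0,-0.475],"gripper":10},{"translation":[7.3,44.8,0],"turn":[0,0,-0.593],"gripper":10},{"translation":[11.9,52.8,0],"turn":[0,0,-0.712],"gripper":10},{"translation":[17.4,60.2,0],"turn":[0,0,-0.831],"gripper":10},{"translation":[23.7,66.9,0],"turn":[0,0,-0.949],"gripper":10},{"translation":[30.7,72.8,0],"turn":[0,0,-1.068],"gripper":10},{"translation":[38.5,77.8,0],"turn":[0,0,-1.187],"gripper":10}]'
python3 - <<'E'
from plant import *
from h import *
o=get_obs();print(o['tool_pos'],o['width'],o['joint_pos'])
p=o['tool_pos'][:2];a=np.degrees(np.arctan2(p[1]+106.8,p[0]-558.7));arc(p,4,(92.5-a)/4)
E
```

```text
clock: 4.6
tool_pos: [520.5, -39.3, 111.6]
tool_rot: [-179.9, -0.0, 28.4]
wrist_force: [-1.6, -3.2, -0.2]
width: 16.7
[520.45545463 -39.31530501 111.62995646] 16.733460363045882 [-1.87392505e+01 -7.00476130e+00 -1.97695198e+01  7.72765906e+01
  7.01302144e-02  4.28685436e+01]
ang 119.54085041188132 r 77.56822357482129
1 [8.2 4.1] -0.118
2 [16.8  7.1] -0.236
3 [25.8  9.1] -0.354
4 [34.9 10. ] -0.472
```

```bash
python3 -m handwheel '[{"translation":[8.2,4.1,0],"turn":[0,0,-0.118],"gripper":10},{"translation":[16.8,7.1,0],"turn":[0,0,-0.236],"gripper":10},{"translation":[25.8,9.1,0],"turn":[0,0,-0.354],"gripper":10},{"translation":[34.9,10,0],"turn":[0,0,-0.472],"gripper":10},{"translation":[34.9,10,0],"turn":[0,0,-0.472],"gripper":10},{"translation":[34.9,10,0],"turn":[0,0,-0.472],"gripper":10}]'
python3 - <<'E'
from plant import *
from h import *
o=get_obs();arc(o['tool_pos'][:2],0,0)
for n in['top','scene']:
    f=grab_frame(n);cv2.imwrite(f'pics/{n}4.png',f['image'][:,:,::-1])
a=cv2.imread('pics/top4.png')[130:280,300:520];b=cv2.imread('pics/scene4.png')[150:300,130:350]
cv2.imwrite('pics/c4.png',np.vstack([cv2.resize(a,(440,300)),cv2.resize(b,(440,300))]))
E
```

```text
clock: 5.1
tool_pos: [555.0, -29.8, 111.6]
tool_rot: [-179.9, 0.0, 1.7]
wrist_force: [-2.0, -1.5, 2.4]
width: 16.3
ang 92.73400149725735 r 77.08603384914727
```

View pics/c4.png

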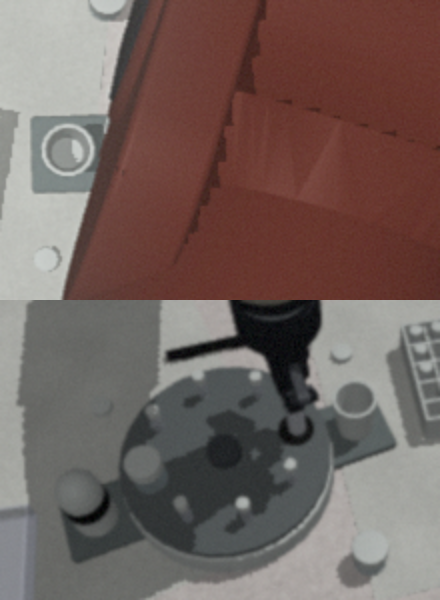

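The vial now stands beside the reader in the scene view (vial at 145,465 and dome at 85,495 in the lower panel). I'll release and lift straight up.

```bash
python3 -m handwheel '[{"translation":[0,0,0],"turn":[0,0,0],"gripper":50},{"translation":[0,0,0],"turn":[0,0,0],"gripper":50},{"translation":[0,0,0],"turn":[0,0,0],"gripper":50},{"translation":[0,0,0],"turn":[0,0,0],"gripper":50},{"translation":[0,0,0],"turn":[0,0,0],"gripper":50},{"translation":[0,0,30],"turn":[0,0,0],"gripper":50},{"translation":[0,0,65],"turn":[0,0,0],"gripper":50},{"translation":[0,0,100],"turn":[0,0,0],"gripper":50},{"translation":[-10,30,130],"turn":[0,0,0],"gripper":50},{"translation":[-20,60,130],"turn":[0,0,0],"gripper":50}]'
python3 -m handwheel '[{"translation":[-12,38,0],"turn":[0,0,0],"gripper":50},{"translation":[-24,76,0],"turn":[0,0,0],"gripper":50},{"translation":[-36,114,0],"turn":[0,0,0],"gripper":50},{"translation":[-48,152,0],"turn":[0,0,0],"gripper":50},{"translation":[-60,190,0],"turn":[0,0,0],"gripper":50},{"translation":[-72,228,0],"turn":[0,0,0],"gripper":50},{"translation":[-84,266,0],"turn":[0,0,0],"gripper":50},{"translation":[-96,304,0],"turn":[0,0,0],"gripper":50},{"translation":[-108,330,0],"turn":[0,0,0],"gripper":50},{"translation":[-108,330,0],"turn":[0,0,0],"gripper":50}]'
python3 - <<'E'
from plant import *
from h import *
for n in['top','scene']:
    f=grab_frame(n);cv2.imwrite(f'pics/{n}5.png',f['image'][:,:,::-1]);np.savez(f'{n}5.npz',**f)
a=cv2.imread('pics/top5.png')[135:275,305:525];b=cv2.imread('pics/scene5.png')[170:290,150:340]
cv2.imwrite('pics/top5c.png',cv2.resize(a,None,fx=3.6,fy=3.6,interpolation=2));cv2.imwrite('pics/scene5c.png',cv2.resize(b,None,fx=4.2,fy=4.2,interpolation=2))
E
```

```text
clock: 6.03
tool_pos: [537.1, 29.4, 247.8]
tool_rot: [180.0, -0.5, 1.5]
wrist_force: [0.4, 0.7, 0.5]
width: 50.0
clock: 6.87
tool_pos: [426.5, 363.6, 247.8]
tool_rot: [-180.0, -0.4, 1.8]
wrist_force: [-0.1, 0.4, 0.2]
width: 49.9
```

View pics/top5c.png

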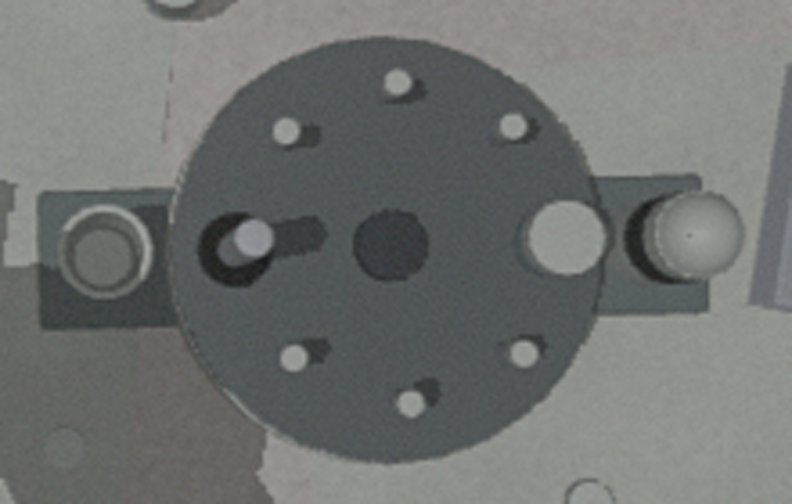

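View pics/scene5c.png

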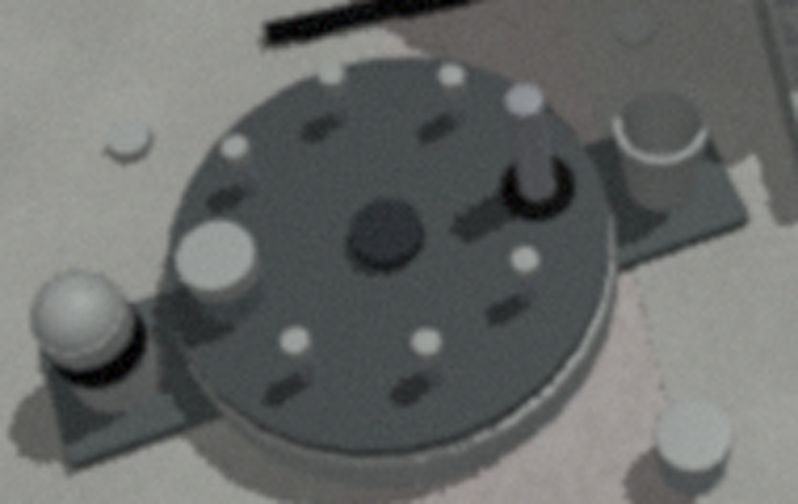

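The vial cap (566,237) lies on the line from the hub (390,245) to the dome (692,235). The tubes sit exactly in their former click-stop places. One numeric check, then I'll hand in.

Run:
```python
from h import *
from plant import *
T=load('top5.npz');S=load('scene5.npz')
ct=lambda u,v:((u+.5)/3.6-.5+305,(v+.5)/3.6-.5+135)
cs=lambda u,v:((u+.5)/4.2-.5+150,(v+.5)/4.2-.5+170)
v,r=tri(ray(T,*ct(566,237)),ray(S,*cs(216,257)));p,_=tri(ray(T,*ct(254,239)),ray(S,*cs(524,99)))
ang=lambda d:np.degrees(np.arctan2(d[1],d[0]))
print(v,p,'vial-peg dir',ang(v-p),'reader dir',ang(np.array([565.1-551.7,-249.5-37.6])))
o=get_obs();print(o['clock'],np.abs(o['qvel']).max())
f=grab_frame('top');print(cv2.absdiff(f['image'],T['image'])[135:275,305:525].mean())
close_job()
```

```text
[ 562.2836985  -184.2300786    92.67009303] [554.76192842 -29.00759343 136.9653605 ] vial-peg dir -87.2257316584699 reader dir -87.3277371395408
6.9667 2.5230812190310274
2.2155844155844155
the job is handed in; nothing more can be done
```

The squat vial now stands in front of the dome-topped reader, and the job is handed in at about 7 s of the 35 s allowed. I gripped the peg, turned the carousel 135° (three clicks) on the robot's side, released it, lifted clear and moved the arm well away.

- **Position:** from two views, the vial-to-peg line points to -87.2° and the reader direction is -87.3°. The vial top measured 92.7 mm high. The slim tubes stand at the same spots as before the turn, as expected when the disc rests in a click stop.
- **At rest:** I compared two pictures of the carousel taken a moment apart. They differed by about 2 grey levels on average, roughly image noise, so no movement showed.
- **Forces:** the wrist force stayed under about 8 N at every reading I took.
- **Disagreements:** the fingers read about 16 mm open on the 18 mm peg, probably because the pads squeeze. The arm was still settling slightly, at 2.5°/s or less and away from everything, when I handed in.

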